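# Clamp the loaded fixture and push its slide home

### The job

One of the two loading slides has a black housing lying in its wooden fixture; the other fixture is empty. With the fingertips, swing the loaded fixture's steel hold-down flap over until it is fully shut above the housing, and only then push that slide gently, without ramming it, away from the robot until it is fully home against its stop. Grasp and lift nothing, do not press on the housing itself, and leave the empty slide, its flap and everything else as they are.

Things in the scene. Friction and masses are not known exactly. Their poses are not given: they have to be found in the camera images.
- rail_a: fixed aluminium rail of the loaded slide, 300 mm long (its x), 90 mm wide, 35 mm high, stop at its far end; left (+y) or right (-y) by chance, turned up to 0.25 rad; origin at the centre of its underside, x = direction that pushes the slide home
- slide_a (a joint): slide on rail_a, carrying the housing; m: 0 = fully home against the stop, grows as it comes out towards the robot, limit 0.125; starts at 0.115. Stays where left; friction about 4 N, drag 8 N per m/s, moving mass about 1 kg. A block 110 x 110 mm (white plate, tan wooden fixture), underside 37 mm and top 82 mm above the table
- slide_a_push (a point): centre of slide_a's near upright face (110 mm wide, 37 to 82 mm above the table; this point 62 mm up), which may be pushed anywhere; x = direction that pushes it home, z up. The block's middle is 55 mm along +x. The 35 mm high rail runs on in front of the face: the fingers must pass above it
- slide_a_nest (a point): centre of the floor of the loaded fixture's pocket, 65 mm above the table, at the block's middle; pocket 64 x 54 mm, 17 mm deep; axes as slide_a_push
- flap_a (a joint): hold-down flap of slide_a, rad: 0 = shut, level over the housing against its stop; grows as it swings up and out to the slide's +y side; 1.57 = upright, limit 2.2; starts 1.45 to 2.0. Stiff hinge (0.08 N m of friction): stays at any angle, must be pushed all the way. Steel plate 85 mm long from the hinge, 40 mm wide, 6 mm thick
- flap_a_hinge (a point): middle of flap_a's hinge axis, 100 mm above the table, 50 mm to the +y side of the block's middle; the axis is parallel to the slide's x. Turns with the flap: its -y runs along the flap to the free end, its z is the normal of the outer face (up when shut, to the slide's +y side when upright); that face lies 3 mm from this point
- flap_a_end (a point): middle of the flap's free end, 85 mm from the hinge; same axes as flap_a_hinge
- housing: loose black plastic housing 60 x 50 x 30 mm, 60 to 110 g, lying in the pocket of slide_a's fixture, standing 13 mm above the wood; origin at the centre of its underside; the shut flap clears it by 2 mm
- slide_b (a joint): the other loading slide, on the other rail, the same in all but with an empty fixture; to be left as it is
- slide_b_push (a point): as slide_a_push, on slide_b
- flap_b (a joint): hold-down flap of the empty fixture, the same as flap_a; to be left as it is
- flap_b_hinge (a point): as flap_a_hinge, on slide_b
- flap_b_end (a point): as flap_a_end, on slide_b
- spare: a second, loose housing like the first (60 x 50 x 30 mm), lying on the table between the rails near the robot; origin at the centre of its underside; bystander
- jar: clear screw jar with a white cap, 48 mm across, 70 mm high, standing to the left; origin at the centre of its underside; bystander
- tray: small open blue tray 100 x 70 x 35 mm, to the right; origin at the centre of its underside; bystander
Things that resemble listed ones, but are neither listed nor needed, are in the scene too. What is shaped like the housing but orange, pink or purple is not meant.

How it is judged:
By the outcome, as a careful person would: the job done as asked, in the order asked, and still so for the second after the job is handed in, with the robot touching nothing.
It also fails if it takes over 56 s, if anything falls off the work surface, if the arm or the gripper's body presses on something with over 40 N, if the wrist force passes 120 N, or if a joint passes its speed limit or range.

### The arm

A 6-joint arm with a two-finger parallel gripper is mounted at the origin on the work surface. World frame = base frame: x ahead of the robot, y to its left, z up, the work surface at z = 0. Lengths are in mm, angles in degrees, forces in N, time in s.
With the tool pointing down it reaches from about 350 to 850 mm from the base axis. Payload 8.1 kg.
Tool frame: the origin (TCP) lies midway between the tips of the shut fingers; the grasp point (between the pads) lies 19 mm behind it; z points along the fingers, y is the line along which they close (so a half turn about z gives the same grasp; the last joint's range is limited). The gripper opens to 85 mm and grips with 20 to 120 N. Pads are 22 mm wide; open, the fingers measure 114 mm over their backs; the gripper's body (76 mm by 85 mm) begins 54 mm behind the grasp point. The pads swing forward as they close: fully open they stand 13 mm farther back than shut.
Start: joints at [-69.294, 7.471, 85.268, -0, 87.261, -4.893], TCP at [259.269, -541.096, 231.292] pointing down, gripper open.
Joint ranges: [-169.43, 169.43], [-51.17, 129.36], [1.28, 143.12], [-76.62, 256.62], [0, 156.53], [-152.29, 152.29]. Speed limits (degrees/s): [136.94, 136.94, 159.86, 180, 180, 180].

### API

Orientations are given as [roll, pitch, yaw] about the fixed x, y, z axes, in that order (R = Rz(yaw) Ry(pitch) Rx(roll)).
In Python, from bench import sensors, optics, r gives the robot as it stands.
- The arm moves only by the tool apply_moves, never from a script. Its argument "targets" is a list of rows, each a list of 7 numbers: the shift along the tool's x, y, z in mm, then the turn, a rotation vector about the tool's x, y, z in rad, then the closure, from 0 (fully open) to 1 (shut). In form: [[x, y, z, wx, wy, wz, claw], ...]. A call has 1 to 20 rows; each row shifts and turns the commanded pose from where the row before left it, along the tool's axes as they then stand; what a row does not reach is not made up. A row lasts 1/8 s, in which the tool goes at most 62.5 mm and 10.7 degrees, less where a joint would pass 70% of its speed; a pose out of reach is approached as far as the arm can. A call is refused whole if a number of a shift passes 62.5 or a number of a turn 0.188, either way. A call with a gripper value outside its range is refused whole. The fingers move at their own pace and stop on an object; "force" is the grip in N (left out, the last holds). Time passes only in rows, so rows that do not move let the fingers close. It gives the time, the measured TCP pose, the force, the opening and the grip force at its end, in the units of the state.
- sensors.sense(): the state, without advancing time (a new reading comes with each control period).
- optics.snapshot(name): name is "side" or "top" or "wrist"; returns the picture (400x640x3 uint8, red, green, blue); there is no depth.
- optics.get_calibration(name): a dict with "camera_matrix" (3x3 intrinsics, pixels), "pose" (4x4, takes a point from camera to world coordinates). Camera axes: x right, y down, z forward; pixel columns grow to the right and rows downward; lengths in mm; the calibration is good to about 2 mm. A picture is of the moment at which its call begins: read the wrist's pose just before it. get_calibration takes no time and is no camera call; for the wrist camera it gives the pose at the moment of the call.
- r.hand_in(): hands the job in; it is judged then, once.
The state is a dict: "time": time; "joint_pos": joint angles; "qd": joint speeds; "joint_efforts": joint torques, N m; "tool_pos": TCP position; "tcp_rot": TCP orientation; "ft_force": force on the tool from outside, world axes, zero at the start; "wrist_torque": the same for the moment, N m; "finger_gap": finger opening in mm; "grip_force": force on a finger pad.
Only numpy, scipy, OpenCV 4.12 (cv2) and the standard library are available. Lean on these libraries where they do the work, as an engineer would, in place of code of your own. Each camera call takes 0.05 s, during which the arm holds its last target. There are 200 camera calls.

## Working session

There is one attempt and no reset: what is moved stays moved. The work goes in short steps, Python scripts to look and compute and a tool call to move; the robot and the scene stay as the last step left them, time stands still between calls to the robot, and variables do not carry over. Pictures are saved under pics/ and viewed, at most 10 in all, crops included, and the job is handed in when it is done.

Besides the shell and the picture viewer there is one more tool, called after "Emit:" by a JSON object that holds its "name" and its "arguments", one argument or row to a line. apply_moves: Moves the arm, as the interface text tells. Its arguments: {"type":"object","properties":{"targets":{"type":"array"},"force":{"type":"number"}},"required":["targets"]}

```bash
ls; mkdir -p pics
python3 - <<'E'
from bench import sensors, optics, r
import cv2
for n in ("top","side"):
    cv2.imwrite(f"pics/{n}0.png",cv2.cvtColor(optics.snapshot(n),cv2.COLOR_RGB2BGR))
    c=optics.get_calibration(n);print(n,c["camera_matrix"],c["pose"])
s=sensors.sense();print(s)
E
```

```text
pics
top [[450.44357501   0.         317.10625541]
 [  0.         450.44357501 203.06693741]
 [  0.           0.           1.        ]] [[-6.19330095e-03 -9.85890516e-01  1.67276819e-01  3.48069814e+02]
 [-9.99975473e-01  5.55888491e-03 -4.26058514e-03  1.41443526e+01]
 [ 3.27059790e-03 -1.67299103e-01 -9.85900762e-01  1.39977062e+03]
 [ 0.00000000e+00  0.00000000e+00  0.00000000e+00  1.00000000e+00]]
side [[510.54276735   0.         316.40767501]
 [  0.         510.54276735 197.13218234]
 [  0.           0.           1.        ]] [[-9.98445877e-01 -2.00300223e-02  5.20060445e-02  5.07710791e+02]
 [-5.49219823e-02  5.11979518e-01 -8.57240077e-01  1.20641304e+03]
 [-9.45549178e-03 -8.58764095e-01 -5.12283927e-01  7.91873957e+02]
 [ 0.00000000e+00  0.00000000e+00  0.00000000e+00  1.00000000e+00]]
{'time': 0.1, 'joint_pos': array([-6.92941335e+01,  7.51087428e+00,  8.53244490e+01,  1.25118554e-03,
        8.72609654e+01, -4.89304461e+00]), 'qd': array([-0.02366834, -0.12086626, -0.16107749,  0.0581327 , -0.01970928,
       -0.02546321]), 'joint_efforts': array([ 9.03287528e-04, -5.70952892e+01, -5.01940119e+01, -1.79902395e-04,
        8.27124633e-03, -1.00628595e-04]), 'tool_pos': array([ 259.09126447, -540.62195619,  230.33484707]), 'tcp_rot': array([-1.79904169e+02, -9.45812630e-03,  2.55988424e+01]), 'ft_force': array([0.12512503, 0.68672812, 0.77429147]), 'wrist_torque': array([-0.03694887, -0.02356317, -0.03975553]), 'grip_force': 0.0, 'finger_gap': 85.13527992298553}
```

View pics/top0.png

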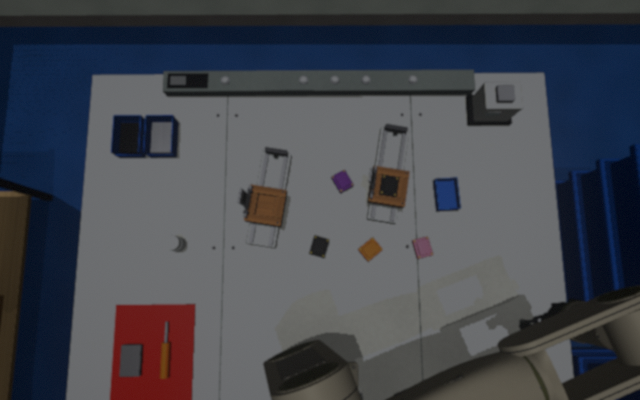

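View pics/side0.png

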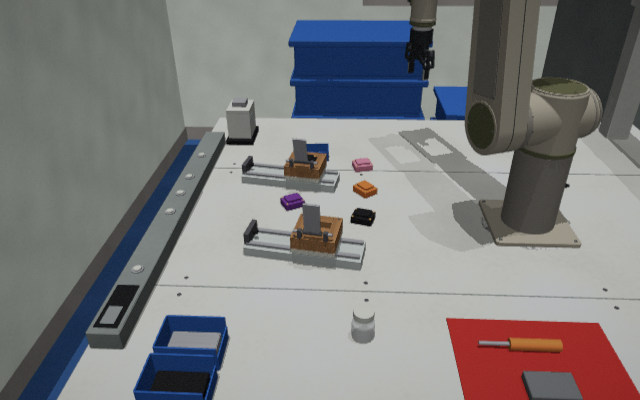

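The top view shows the housing in the right slide's fixture, at about (389,187). The left fixture, at (267,206), is empty. Next I'll enlarge both views of the loaded slide.

Run:
```python
import cv2,numpy as np
t=cv2.imread("pics/top0.png")[115:235,350:430];s=cv2.imread("pics/side0.png")[125:205,235:345]
t=cv2.resize(t,None,fx=5,fy=5,interpolation=cv2.INTER_CUBIC) #400x600
s=cv2.resize(s,(400,291),interpolation=cv2.INTER_CUBIC)
o=np.zeros((600,800,3),np.uint8);o[:,:400]=t;o[:291,400:]=s
o=np.clip(o.astype(float)*1.6,0,255).astype(np.uint8)
cv2.imwrite("pics/crop1.png",o)
```

```text
(no output)
```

View pics/crop1.png

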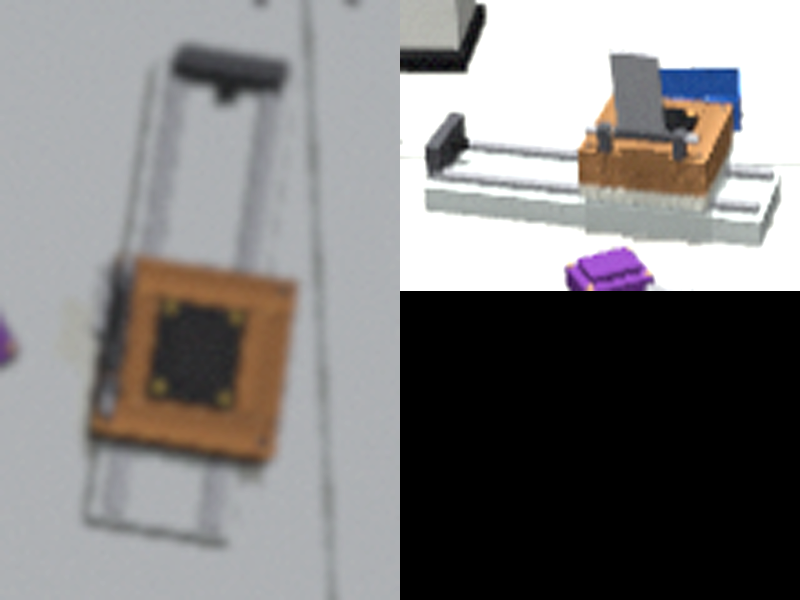

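The crop shows the wood's top corners at about (297,283), (270,460) and (88,432), and the near rail end at (85,522) and (227,543). In the side view, the flap's free end runs from (612,53) to (657,60).

```bash
cat > h.py <<'E'
import numpy as np
from bench import sensors, optics, r
def ray(n,u,v):
    c=optics.get_calibration(n);P=c["pose"];d=P[:3,:3]@np.linalg.solve(c["camera_matrix"],[u,v,1]);return P[:3,3],d
def atz(n,u,v,z):
    o,d=ray(n,u,v);return o+d*(z-o[2])/d[2]
def proj(n,p):
    c=optics.get_calibration(n);P=c["pose"];q=c["camera_matrix"]@(P[:3,:3].T@(np.asarray(p)-P[:3,3]));return q[:2]/q[2]
E
python3 - <<'E'
from h import *
T=lambda u,v,z:atz("top",350+u/5,115+v/5,z)
S=lambda u,v:(235+(u-400)/3.636,125+v/3.636)
w=[T(*p,82) for p in [(118,258),(297,283),(270,460),(88,432)]]
for p in w:print(p.round(1))
print([np.linalg.norm(w[i]-w[(i+1)%4]).round(1) for i in range(4)])
hs=[T(*p,95) for p in [(155,302),(243,310),(237,408),(148,402)]]
for p in hs:print("h",p.round(1))
print("hc",np.mean(hs,0))
e=[T(85,522,35),T(227,543,35)];print("railend",e, np.linalg.norm(e[0]-e[1]))
st=[T(177,45,60),T(290,65,60)];print("stop",st)
d=w[1]-w[2];print(np.degrees(np.arctan2(d[1],d[0])));d=w[2]-w[3];print(np.degrees(np.arctan2(d[0],-d[1])))
d=e[1]-e[0];print("e",np.degrees(np.arctan2(d[0],-d[1])))
# side wood corners
for p in [(580,150),(703,180),(733,105)]: print("side",atz("side",*S(*p),82).round(1))
for p in [(612,53),(657,60)]:
    print(S(*p),ray("side",*S(*p)))
E
```

```text
[ 682.  -162.3   82. ]
[ 666.  -269.5   82. ]
[ 558.4 -249.1   82. ]
[ 575.8 -141.6   82. ]
[np.float64(108.4), np.float64(109.5), np.float64(108.9), np.float64(108.2)]
h [ 651.7 -181.8   95. ]
h [ 646.6 -233.9   95. ]
h [ 587.4 -228.2   95. ]
h [ 591.3 -175.9   95. ]
hc [ 619.27399245 -204.95733435   95.        ]
railend [array([ 528.15160393, -143.88820826,   35.        ]), array([ 514.73466392, -230.25696858,   35.        ])] 87.40467400974757
stop [array([ 823.68659313, -205.65750122,   60.        ]), array([ 810.34329643, -275.49718558,   60.        ])]
-10.72462039459593
-9.220161137556621
e -8.830025501946922
side [ 686.2 -159.7   82. ]
side [ 581.2 -111.    82. ]
side [ 562.3 -249.3   82. ]
(293.3058305830583, 139.57645764576458) (array([ 507.71079108, 1206.41304396,  791.87395659]), array([ 0.09944337, -0.91247258, -0.41504383]))
(305.68206820682065, 141.50165016501649) (array([ 507.71079108, 1206.41304396,  791.87395659]), array([ 0.07516418, -0.91187335, -0.41851133]))
```

```bash
cat > fit.py <<'E'
from h import *
from scipy.optimize import least_squares
T=lambda u,v:("top",350+u/5,115+v/5)
S=lambda u,v:("side",235+(u-400)/3.636,125+v/3.636)
# obs: camera px, slide coords rel. block middle
O=[(T(297,283),(55,-55,82)),(T(270,460),(-55,-55,82)),(T(88,432),(-55,55,82)),
(S(580,150),(55,55,82)),(S(733,105),(-55,-55,82)),(T(196,355),(0,0,95))]
F=[(S(612,53),20),(S(657,60),-20)]
def W(p,l):
    c,s=np.cos(p[2]),np.sin(p[2]);return np.array([p[0]+c*l[0]-s*l[1],p[1]+s*l[0]+c*l[1],l[2]])
def fl(a,x,rr=85):return (x,50-rr*np.cos(a),100+rr*np.sin(a))
def res(p):
    R=[proj(o[0],W(p,l))-o[1:] for o,l in O]+[proj(o[0],W(p,fl(p[3],x)))-o[1:] for o,x in F]
    return np.concatenate(R)
f=least_squares(res,[620,-205,-.165,1.6],loss="soft_l1");p=f.x
if __name__=="__main__":
    print(p,np.degrees(p[2]),f.fun.round(1).reshape(-1,2).tolist())
    for l in [(0,95,250),(0,95,150),(-85,0,62)]:print(l,W(p,l).round(1))
E
python3 fit.py
```

```text
[ 6.21953944e+02 -2.05125372e+02 -1.75308124e-01  1.88058074e+00] -10.044415601898223 [[-0.2, -0.2], [0.2, 0.1], [-0.1, -0.5], [0.2, -0.1], [1.3, -0.0], [-0.0, -0.8], [-0.4, 0.4], [0.7, -0.3]]
(0, 95, 250) [ 638.5 -111.6  250. ]
(0, 95, 150) [ 638.5 -111.6  150. ]
(-85, 0, 62) [ 538.3 -190.3   62. ]
```

Run:
```python
from fit import *
for a in (1.45,1.6,1.75,1.88,2.0):
    q=[((proj("top",W(p,fl(a,x)))-[350,115])*5).round() for x in(20,-20)]
    s=[((proj("side",W(p,fl(a,x)))-[235,125])*3.636+[400,0]).round() for x in(20,-20)]
    print(a,q,s)
print([((proj("top",W(p,(x,50,100)))-[350,115])*5).round() for x in(20,-20)])
```

```text
1.45 [array([156., 271.]), array([146., 340.])] [array([622.,  32.]), array([671.,  37.])]
1.6 [array([133., 267.]), array([123., 336.])] [array([618.,  38.]), array([667.,  42.])]
1.75 [array([111., 264.]), array([100., 333.])] [array([614.,  46.]), array([663.,  50.])]
1.88 [array([ 91., 262.]), array([ 80., 331.])] [array([611.,  54.]), array([660.,  59.])]
2.0 [array([ 73., 261.]), array([ 62., 330.])] [array([608.,  64.]), array([657.,  68.])]
[array([118., 303.]), array([108., 368.])]
```

Emit:
{"name": "apply_moves", "arguments": {
  "targets": [
    [0, 0, -3, 0, 0, -0.119, 1],
    [0, 0, -3, 0, 0, -0.119, 1],
    [0, 0, -3, 0, 0, -0.119, 1],
    [0, 0, -3, 0, 0, -0.119, 1],
    [0, 0, -3, 0, 0, -0.119, 1],
    [0, 0, -3, 0, 0, -0.119, 1],
    [0, 0, -2, 0, 0, -0.119, 1],
    [0, 0, 0, 0, 0, -0.119, 1],
    [42, 25, 0, 0, 0, 0, 1],
    [42, 25, 0, 0, 0, 0, 1],
    [42, 25, 0, 0, 0, 0, 1],
    [42, 25, 0, 0, 0, 0, 1],
    [42, 25, 0, 0, 0, 0, 1],
    [42, 25, 0, 0, 0, 0, 1],
    [42, 25, 0, 0, 0, 0, 1],
    [42, 25, 0, 0, 0, 0, 1],
    [42, 25, 0, 0, 0, 0, 1],
    [42, 25, 0, 0, 0, 0, 1],
    [42, 25, 0, 0, 0, 0, 1],
    [42, 25, 0, 0, 0, 0, 1]
  ]
}}

```text
time: 2.6
tool_pos: [641.8, -94.5, 250.7]
tcp_rot: [-180.0, 0.0, 80.1]
ft_force: [1.4, -1.5, 0.9]
finger_gap: 0.1
grip_force: 0.0
```

Run:
```python
from fit import *
import cv2
c=optics.get_calibration("wrist");print(c["camera_matrix"],c["pose"])
im=optics.snapshot("side")
i2=optics.snapshot("wrist")
o=np.zeros((600,800,3),np.uint8)
o[:300,:480]=cv2.resize(i2,(480,300));o[300:,:540]=cv2.resize(im[85:210,220:445],(540,300),interpolation=2)
cv2.imwrite("pics/w1.png",np.clip(o[:,:,::-1]*1.4,0,255).astype(np.uint8))
s=sensors.sense();t=s["tool_pos"];d=t[:2]-p[:2];cc,ss=np.cos(p[2]),np.sin(p[2])
print(s["time"],t,s["tcp_rot"],s["ft_force"],s["finger_gap"],"slide xy",cc*d[0]+ss*d[1],-ss*d[0]+cc*d[1])
```

```text
[[346.04753871   0.         319.6855345 ]
 [  0.         346.04753871 196.85504393]
 [  0.           0.           1.        ]] [[ 9.85417020e-01 -1.63087498e-01 -4.85362244e-02  6.53560530e+02]
 [-1.70155306e-01 -9.45618114e-01 -2.77224736e-01 -2.44441193e+01]
 [-6.84844274e-04  2.81440669e-01 -9.59578387e-01  3.94116406e+02]
 [ 0.00000000e+00  0.00000000e+00  0.00000000e+00  1.00000000e+00]]
2.7 [642.80070905 -91.48573861 249.95140196] [-1.79931131e+02 -9.93314285e-02  8.03960371e+01] [-0.37085717  0.36543835  0.76918476] 0.2226801420535775 slide xy 0.7071794052129512 115.53377786908841
```

View pics/w1.png

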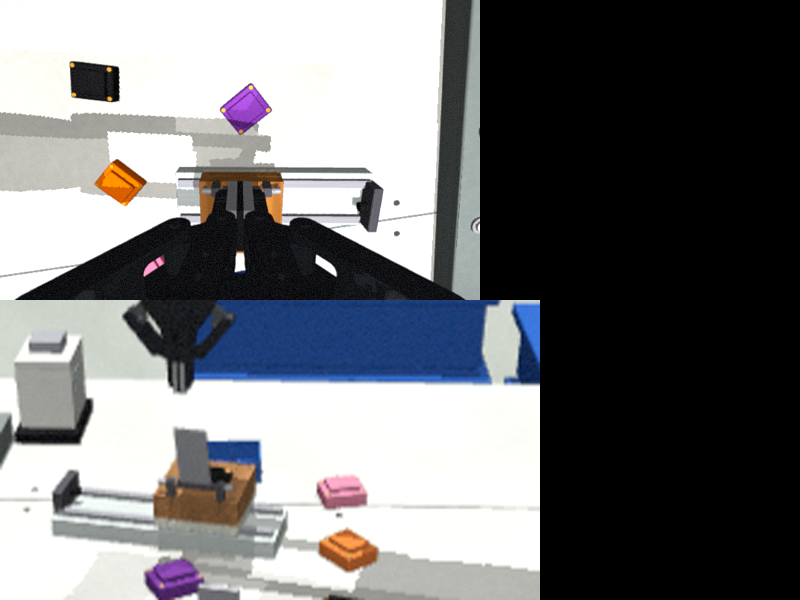

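The wrist and side views show the tool above and to the left of the flap, clear of everything, with the measured slide-frame position (0.7, 115.5). I'll descend and then start pushing the flap.

Emit:
{"name": "apply_moves", "arguments": {
  "targets": [
    [0, 0, 25, 0, 0, 0, 1],
    [0, 0, 25, 0, 0, 0, 1],
    [0, 0, 25, 0, 0, 0, 1],
    [0, 0, 15, 0, 0, 0, 1],
    [-6, 0, 0, 0, 0, 0, 1],
    [-6, 0, 0, 0, 0, 0, 1],
    [-6, 0, 0, 0, 0, 0, 1],
    [-6, 0, 0, 0, 0, 0, 1],
    [-6, 0, 0, 0, 0, 0, 1],
    [-6, 0, 0, 0, 0, 0, 1],
    [-6, 0, 0, 0, 0, 0, 1],
    [-6, 0, 0, 0, 0, 0, 1],
    [-4, 0, 0, 0, 0, 0, 1]
  ]
}}

```text
time: 4.32
tool_pos: [632.1, -147.5, 161.3]
tcp_rot: [-180.0, -0.0, 80.1]
ft_force: [1.0, 0.9, 0.9]
finger_gap: 0.3
grip_force: 0.7
```

Run:
```python
from fit import *
# arc increments r=60 with 11 mm half thickness
a=np.radians(np.arange(90,-1,-6));y=61-60*np.cos(a)+3*np.sin(a);z=100+60*np.sin(a)+3*np.cos(a)
print([[round(u,1),0,round(-v,1)] for u,v in zip(np.diff(y),np.diff(z))])
s=sensors.sense();t=s["tool_pos"];d=t[:2]-p[:2];cc,ss=np.cos(p[2]),np.sin(p[2])
print(s["time"],t,s["ft_force"],"slide xy",cc*d[0]+ss*d[1],-ss*d[0]+cc*d[1])
```

```text
[[np.float64(-6.3), 0, np.float64(0.0)], [np.float64(-6.3), 0, np.float64(0.7)], [np.float64(-6.1), 0, np.float64(1.3)], [np.float64(-6.0), 0, np.float64(2.0)], [np.float64(-5.7), 0, np.float64(2.6)], [np.float64(-5.4), 0, np.float64(3.2)], [np.float64(-5.1), 0, np.float64(3.7)], [np.float64(-4.7), 0, np.float64(4.2)], [np.float64(-4.2), 0, np.float64(4.7)], [np.float64(-3.7), 0, np.float64(5.1)], [np.float64(-3.1), 0, np.float64(5.5)], [np.float64(-2.5), 0, np.float64(5.8)], [np.float64(-1.9), 0, np.float64(6.0)], [np.float64(-1.3), 0, np.float64(6.2)], [np.float64(-0.6), 0, np.float64(6.3)]]
4.325 [ 632.14011102 -147.48388466  161.29485474] [1.04858856 0.88714487 0.88494044] slide xy -0.023298715018889027 58.53459267109879
```

Emit:
{"name": "apply_moves", "arguments": {
  "targets": [
    [-6, 0, 1, 0, 0, 0, 1],
    [-6, 0, 1.5, 0, 0, 0, 1],
    [-6, 0, 2, 0, 0, 0, 1],
    [-5.5, 0, 2.5, 0, 0, 0, 1],
    [-5.5, 0, 3, 0, 0, 0, 1],
    [-5, 0, 3.5, 0, 0, 0, 1],
    [-4.5, 0, 4, 0, 0, 0, 1],
    [-4, 0, 4.5, 0, 0, 0, 1],
    [-3.5, 0, 5, 0, 0, 0, 1],
    [-3, 0, 5.5, 0, 0, 0, 1],
    [-2.5, 0, 6, 0, 0, 0, 1],
    [-2, 0, 6, 0, 0, 0, 1]
  ]
}}

```text
time: 5.82
tool_pos: [623.0, -200.0, 116.3]
tcp_rot: [-180.0, 0.0, 80.1]
ft_force: [0.3, -0.8, 1.4]
finger_gap: 0.0
grip_force: 0.5
```

Run:
```python
from fit import *
import cv2
im=optics.snapshot("side")
cv2.imwrite("pics/s2.png",np.clip(cv2.resize(im[90:200,220:370],None,fx=5,fy=5,interpolation=2)[:,:,::-1]*1.4,0,255).astype(np.uint8))
s=sensors.sense();t=s["tool_pos"];d=t[:2]-p[:2];cc,ss=np.cos(p[2]),np.sin(p[2])
print(s["time"],t,s["ft_force"],"slide xy",cc*d[0]+ss*d[1],-ss*d[0]+cc*d[1])
```

```text
5.875 [ 622.46142398 -199.96988446  115.26974234] [ 0.34922881  0.70178179 -0.35851954] slide xy -0.39947460256610545 5.164979130009376
```

View pics/s2.png

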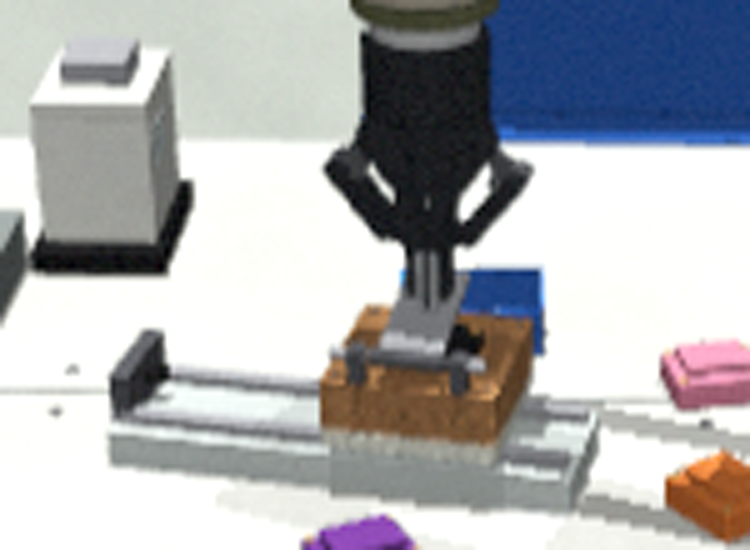

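The flap lies under the fingertips, partly raised and following as intended. I'll go down the last stretch slowly.

Emit:
{"name": "apply_moves", "arguments": {
  "targets": [
    [-1, 0, 4, 0, 0, 0, 1],
    [-1, 0, 4, 0, 0, 0, 1],
    [-0.5, 0, 3, 0, 0, 0, 1],
    [0, 0, 1, 0, 0, 0, 1],
    [0, 0, 1, 0, 0, 0, 1],
    [0, 0, 0, 0, 0, 0, 1]
  ]
}}

```text
time: 6.62
tool_pos: [622.6, -202.3, 103.7]
tcp_rot: [-180.0, 0.0, 80.1]
ft_force: [0.3, 0.1, 0.4]
finger_gap: -0.2
grip_force: 0.0
```

Emit:
{"name": "apply_moves", "arguments": {
  "targets": [
    [0, 0, 0.7, 0, 0, 0, 1],
    [0, 0, 0.5, 0, 0, 0, 1],
    [0, 0, 0, 0, 0, 0, 1]
  ]
}}

```text
time: 7.0
tool_pos: [622.7, -202.4, 103.0]
tcp_rot: [180.0, 0.0, 80.1]
ft_force: [-2.2, -0.3, 4.4]
finger_gap: 0.1
grip_force: 2.2
```

Emit:
{"name": "apply_moves", "arguments": {
  "targets": [
    [0, 0, 0.6, 0, 0, 0, 1],
    [0, 0, 0.6, 0, 0, 0, 1],
    [0, 0, 0, 0, 0, 0, 1]
  ]
}}

```text
time: 7.38
tool_pos: [623.3, -202.5, 103.0]
tcp_rot: [179.9, 0.0, 80.1]
ft_force: [-2.8, 1.6, 10.5]
finger_gap: 0.3
grip_force: 4.9
```

The tip has stopped at z = 103.0, which is the shut flap's outer face, and the force has risen to 10 N, so the flap is against its stop. I'll lift off, move behind the slide and check.

Emit:
{"name": "apply_moves", "arguments": {
  "targets": [
    [0, 0, -5, 0, 0, 0, 1],
    [0, 0, -25, 0, 0, 0, 1],
    [0, 0, -30, 0, 0, 0, 1],
    [-1, -25, 0, 0, 0, 0, 1],
    [-1, -25, 0, 0, 0, 0, 1],
    [0, -25, 0, 0, 0, 0, 1],
    [0, -23, 0, 0, 0, 0, 1],
    [0, 0, 0, 0, 0, 0, 1]
  ]
}}

```text
time: 8.38
tool_pos: [524.8, -187.3, 161.2]
tcp_rot: [-180.0, -0.0, 80.1]
ft_force: [0.4, -0.5, 0.5]
finger_gap: -0.4
grip_force: 0.0
```

Run:
```python
from fit import *
import cv2
im=optics.snapshot("side")
cv2.imwrite("pics/s3.png",np.clip(cv2.resize(im[90:200,220:370],None,fx=5,fy=5,interpolation=2)[:,:,::-1]*1.4,0,255).astype(np.uint8))
s=sensors.sense();t=s["tool_pos"];d=t[:2]-p[:2];cc,ss=np.cos(p[2]),np.sin(p[2])
print(s["time"],t,s["ft_force"],"slide xy",cc*d[0]+ss*d[1],-ss*d[0]+cc*d[1])
for a in (0,.05,.1):print([((proj("side",W(p,fl(a,x)))-[220,90])*5).round() for x in(20,-20)])
```

```text
8.425 [ 525.74017439 -187.52126983  161.47800128] [0.22551806 0.20724582 0.5771224 ] slide xy -97.80944478206904 0.5534891577604242
[array([416., 296.]), array([478., 302.])]
[array([416., 290.]), array([478., 296.])]
[array([416., 284.]), array([478., 290.])]
```

View pics/s3.png

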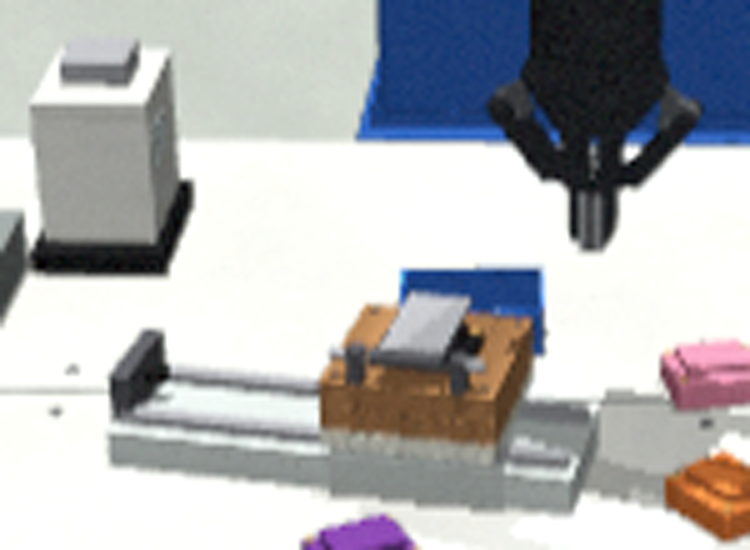

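The flap is level over the housing. Its far edge at about (410,290)–(470,296) matches the prediction for angle 0. Now I'll descend in front of the slide's face and approach.

Emit:
{"name": "apply_moves", "arguments": {
  "targets": [
    [0, 0, 25, 0, 0, 0, 1],
    [0, 0, 25, 0, 0, 0, 1],
    [0, 0, 25, 0, 0, 0, 1],
    [0, 0, 24, 0, 0, 0, 1],
    [0, 6, 0, 0, 0, 0, 1],
    [0, 6, 0, 0, 0, 0, 1],
    [0, 4, 0, 0, 0, 0, 1],
    [0, 3, 0, 0, 0, 0, 1],
    [0, 3, 0, 0, 0, 0, 1],
    [0, 3, 0, 0, 0, 0, 1],
    [0, 3, 0, 0, 0, 0, 1],
    [0, 3, 0, 0, 0, 0, 1],
    [0, 3, 0, 0, 0, 0, 1],
    [0, 3, 0, 0, 0, 0, 1]
  ]
}}

```text
time: 10.18
tool_pos: [561.7, -193.7, 62.3]
tcp_rot: [-179.9, -0.0, 80.1]
ft_force: [-4.3, 0.1, 3.4]
finger_gap: 0.1
grip_force: 2.1
```

Emit:
{"name": "apply_moves", "arguments": {
  "targets": [
    [0, 4, 0, 0, 0, 0, 1],
    [0, 5, 0, 0, 0, 0, 1],
    [0, 5, 0, 0, 0, 0, 1],
    [0, 5, 0, 0, 0, 0, 1],
    [0, 5, 0, 0, 0, 0, 1],
    [0, 5, 0, 0, 0, 0, 1],
    [0, 5, 0, 0, 0, 0, 1],
    [0, 5, 0, 0, 0, 0, 1],
    [0, 5, 0, 0, 0, 0, 1],
    [0, 5, 0, 0, 0, 0, 1],
    [0, 5, 0, 0, 0, 0, 1],
    [0, 5, 0, 0, 0, 0, 1],
    [0, 5, 0, 0, 0, 0, 1],
    [0, 5, 0, 0, 0, 0, 1],
    [0, 5, 0, 0, 0, 0, 1],
    [0, 5, 0, 0, 0, 0, 1],
    [0, 4, 0, 0, 0, 0, 1],
    [0, 3, 0, 0, 0, 0, 1]
  ]
}}

```text
time: 12.42
tool_pos: [647.1, -208.6, 62.4]
tcp_rot: [-180.0, 0.0, 80.1]
ft_force: [-4.1, -1.3, 0.6]
finger_gap: -0.2
grip_force: 2.1
```

Run:
```python
from fit import *
import cv2
im=optics.snapshot("side")
cv2.imwrite("pics/s4.png",np.clip(cv2.resize(im[90:200,220:370],None,fx=5,fy=5,interpolation=2)[:,:,::-1]*1.4,0,255).astype(np.uint8))
s=sensors.sense();t=s["tool_pos"];d=t[:2]-p[:2];cc,ss=np.cos(p[2]),np.sin(p[2])
print(s["time"],t,s["ft_force"],"slide xy",cc*d[0]+ss*d[1],-ss*d[0]+cc*d[1])
```

```text
12.475 [ 647.45228323 -208.63523411   62.36798039] [-2.60868713 -0.9186713  -1.96086407] slide xy 25.71968291161482 0.9911390484136895
```

View pics/s4.png

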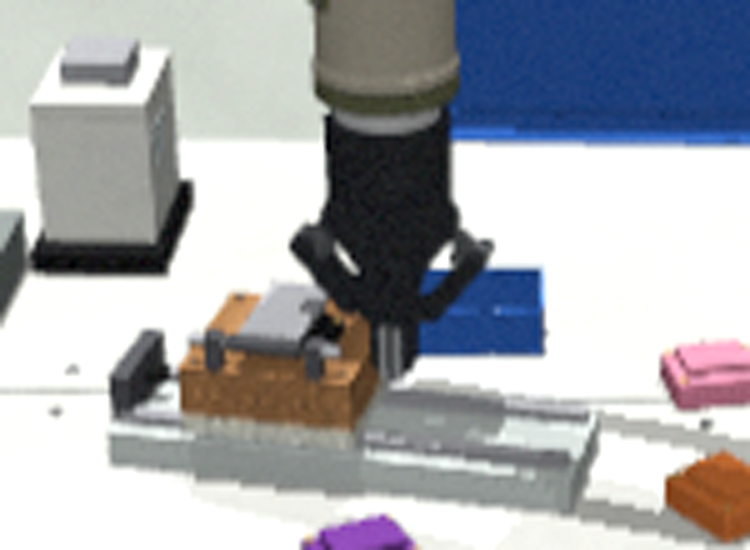

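The slide is about 20 mm from home, the flap is still shut, and the push force is about 4 N. From here I'll go slowly.

Emit:
{"name": "apply_moves", "arguments": {
  "targets": [
    [0, 2, 0, 0, 0, 0, 1],
    [0, 2, 0, 0, 0, 0, 1],
    [0, 2, 0, 0, 0, 0, 1],
    [0, 2, 0, 0, 0, 0, 1],
    [0, 2, 0, 0, 0, 0, 1],
    [0, 2, 0, 0, 0, 0, 1],
    [0, 2, 0, 0, 0, 0, 1],
    [0, 1, 0, 0, 0, 0, 1],
    [0, 1, 0, 0, 0, 0, 1],
    [0, 1, 0, 0, 0, 0, 1],
    [0, 1, 0, 0, 0, 0, 1]
  ]
}}

```text
time: 13.85
tool_pos: [664.7, -211.6, 62.4]
tcp_rot: [-180.0, 0.0, 80.1]
ft_force: [-4.1, -0.6, -0.6]
finger_gap: -0.4
grip_force: 2.0
```

Emit:
{"name": "apply_moves", "arguments": {
  "targets": [
    [0, 1, 0, 0, 0, 0, 1],
    [0, 1, 0, 0, 0, 0, 1]
  ]
}}

```text
time: 14.1
tool_pos: [666.7, -212.0, 62.4]
tcp_rot: [-180.0, 0.0, 80.1]
ft_force: [-3.5, -0.6, 0.4]
finger_gap: 0.1
grip_force: 2.0
```

Emit:
{"name": "apply_moves", "arguments": {
  "targets": [
    [0, 1, 0, 0, 0, 0, 1],
    [0, 1, 0, 0, 0, 0, 1]
  ]
}}

```text
time: 14.35
tool_pos: [668.7, -212.3, 62.4]
tcp_rot: [180.0, 0.0, 80.1]
ft_force: [-4.6, -1.0, -0.4]
finger_gap: -0.5
grip_force: 2.0
```

Not yet at the stop; continuing.

Emit:
{"name": "apply_moves", "arguments": {
  "targets": [
    [0, 1, 0, 0, 0, 0, 1],
    [0, 1, 0, 0, 0, 0, 1]
  ]
}}

```text
time: 14.6
tool_pos: [670.6, -212.6, 62.4]
tcp_rot: [-180.0, -0.0, 80.1]
ft_force: [-4.5, -1.0, -0.8]
finger_gap: -0.2
grip_force: 2.0
```

Emit:
{"name": "apply_moves", "arguments": {
  "targets": [
    [0, 1, 0, 0, 0, 0, 1],
    [0, 0.5, 0, 0, 0, 0, 1]
  ]
}}

```text
time: 14.85
tool_pos: [671.8, -212.9, 62.4]
tcp_rot: [-180.0, -0.0, 80.1]
ft_force: [-6.7, -0.3, 1.3]
finger_gap: -0.1
grip_force: 3.6
```

Emit:
{"name": "apply_moves", "arguments": {
  "targets": [
    [0, 0.5, 0, 0, 0, 0, 1],
    [0, 0.5, 0, 0, 0, 0, 1]
  ]
}}

```text
time: 15.1
tool_pos: [671.9, -212.9, 62.4]
tcp_rot: [-179.8, -0.0, 80.1]
ft_force: [-12.5, 0.4, 5.4]
finger_gap: -0.0
grip_force: 6.3
```

The slide has stopped moving and the force is at 12 N, so it is home. I'll back off and lift.

Emit:
{"name": "apply_moves", "arguments": {
  "targets": [
    [0, -3, 0, 0, 0, 0, 1],
    [0, -10, 0, 0, 0, 0, 1],
    [0, -20, 0, 0, 0, 0, 1],
    [0, -20, 0, 0, 0, 0, 1],
    [0, -10, -10, 0, 0, 0, 1],
    [0, -10, -30, 0, 0, 0, 1],
    [0, 0, -40, 0, 0, 0, 1],
    [0, 0, -40, 0, 0, 0, 1],
    [0, 0, -20, 0, 0, 0, 1],
    [0, 0, 0, 0, 0, 0, 1]
  ]
}}

```text
time: 16.35
tool_pos: [602.3, -201.0, 204.6]
tcp_rot: [179.8, 0.1, 80.2]
ft_force: [0.3, -0.5, 0.8]
finger_gap: -0.1
grip_force: 0.0
```

Run:
```python
from fit import *
import cv2
im=optics.snapshot("side")
cv2.imwrite("pics/s5.png",np.clip(cv2.resize(im[110:270,220:380],None,fx=3.7,fy=3.7,interpolation=2)[:,:,::-1]*1.4,0,255).astype(np.uint8))
q=p.copy();q[:2]=W(p,(115,0,0))[:2]
print([((proj("side",W(q,l))-[220,110])*3.7).round() for l in [(55,55,82),(-55,55,82),(-55,-55,82),(20,-35,103),(-20,-35,103)]])
print(sensors.sense()["ft_force"])
```

```text
[array([106., 194.]), array([234., 207.]), array([269., 150.]), array([178., 130.]), array([223., 134.])]
[-0.29396639  0.13561567 -0.72771022]
```

View pics/s5.png

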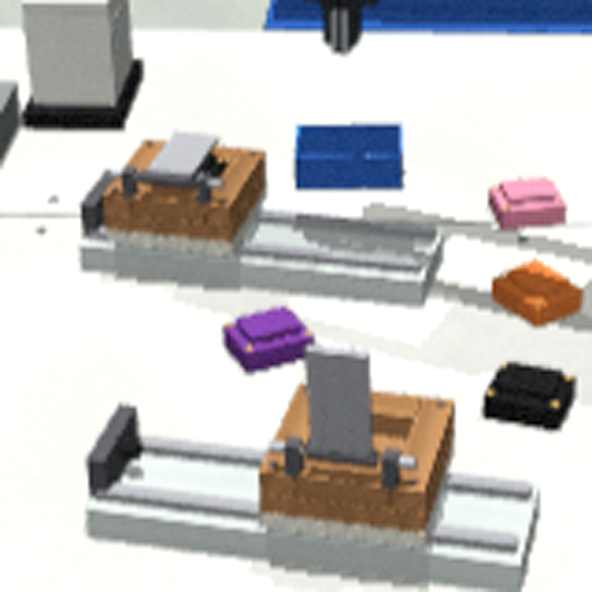

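The loaded slide is home against its stop: its corners at about (106,194) and (267,150) match the prediction. Its flap is shut, and the other slide and the loose items in view look undisturbed.

```bash
python3 -c "
from bench import r
print(r.hand_in())"
```

```text
the job is handed in; nothing more can be done
None
```

I shut the loaded slide's flap over the housing, then pushed that slide gently home against its stop and handed the job in at about 16 s; the empty slide was not touched.

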